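# Shift the spice mill into low gear

## Robot

A 6-joint arm with a two-finger parallel gripper is mounted at the origin on the work surface. World frame = base frame: x ahead of the robot, y to its left, z up, the work surface at z = 0. Lengths are in m, angles in degrees, forces in N, time in s.
With the tool pointing down it reaches from about 0.35 to 0.875 m from the base axis. Payload 15.5 kg.
Tool frame: the origin (TCP) lies at the very end of the fingers, on their centre line; the grasp point (between the pads) lies 19 mm behind it; z points along the fingers, x is the direction in which the jaws open and shut, and the axes are right-handed (so a half turn about z gives the same grasp; the last joint's range is limited). The gripper opens to 85 mm and grips with 20 to 120 N. Pads are 22 mm wide; open, the fingers measure 114 mm over their backs; the gripper's body (76 mm by 85 mm) begins 54 mm behind the grasp point. The pads swing forward as they close: fully open they stand 13 mm farther back than shut.
Start: joints at [58.528, 28.281, 77.091, -0, 74.628, -5.472], TCP at [0.274, 0.562, 0.231] pointing down, gripper open.
Joint ranges: [-166.48, 166.48], [-47.26, 123.95], [12.59, 153.08], [-70.14, 250.14], [6.76, 159.57], [-176.63, 176.63]. Speed limits (degrees/s): [108.29, 108.29, 147.25, 172.46, 172.46, 172.46].

## Interface

Orientations are given as a 3x3 rotation matrix whose columns are the frame's x, y, z axes.
In Python, from workcell import sensors, camera, job, find_in, mark_of gives the robot as it stands.
- The arm moves only by the shell command python3 -m crank 'ROWS' [FORCE]. ROWS is JSON, one flat list of numbers, 7 for each row, row after row: the turn, a rotation vector about the tool's x, y, z in degrees, then the shift along the tool's x, y, z in mm, then the finger opening in mm, from 0 to 85.4. A call has 1 to 8 rows; each row shifts and turns the commanded pose from where the row before left it, along the tool's axes as they then stand; what a row does not reach is not made up. A row lasts 1/8 s, in which the tool goes at most 62.5 mm and 10.7 degrees, less where a joint would pass 70% of its speed; a pose out of reach is approached as far as the arm can. A call with a gripper value outside its range is refused whole. The fingers move at their own pace and stop on an object; FORCE is the grip in N (left out, the last holds). Time passes only in rows, so rows that do not move let the fingers close. It gives the time, the measured TCP pose, the force and the opening at its end, in the units of the state.
- sensors.get_state(): the state, without advancing time (a new reading comes with each control period).
- camera(name): name is "side" or "top"; returns a dict with "color" (420x560x3 uint8, red, green, blue), "depth" (420x560 float32, m along the optical axis (not along the pixel's ray), 0 where there is no reading), "mtx" (3x3 intrinsics, pixels), "pose" (4x4, takes a point from camera to world coordinates). Camera axes: x right, y down, z forward; pixel columns grow to the right and rows downward; lengths in m; the calibration is good to about 2 mm. A picture is of the moment at which its call begins.
- job.hand_in(): hands the job in, once; it reports no verdict.
Trained networks look in a picture, given as the dict that the camera call returned (one of the last four; its "shot" number tells which), for a name from the list of things; names that differ only in an ending like _2 or _b are one class to them, and where a whole thing is asked for, a point or a joint stands for the part that bears it (a point fixed in the world has none). Each returns a list of dicts, best first, with "score" (0 to 1); they miss things now and then, are a little off and sometimes report something else, mostly with a low value. They report only what shows in the picture. A call takes as long as a camera call.
- find_in(label, picture): "pixel" ([column, row] in pixels, amid what is visible of it).
- mark_of(label, picture): "pixel" ([column, row] in pixels: a listed point, or the origin of a listed thing).
The state is a dict: "clock": time; "joint_pos": joint angles; "joint_velocities": joint speeds; "joint_efforts": joint torques, N m; "eef_pos": TCP position; "orientation": TCP orientation; "ft_force": force on the tool from outside, world axes, zero at the start; "torque": the same for the moment, N m; "opening": finger opening in m.
Only numpy, scipy, OpenCV 4.12 (cv2) and the standard library are available. Lean on these libraries where they do the work, as an engineer would, in place of code of your own. Each camera call takes 0.05 s, during which the arm holds its last target.

## Task

Put the bench spice mill into low gear: ease the black gear-change knob in the middle of the handwheel downwards while rocking the spindle gently to and fro, until the teeth inside mesh and the knob goes fully home; never force the teeth against each other. Then, with the knob still home, turn the spindle by hand about a quarter turn clockwise (seen from above), so that the feed rotor in the hopper visibly turns along, and let go, leaving the catch pan, the jar and the scoop where they are.

Things in the scene. Friction and masses are not known exactly. Their poses are not given: they have to be found in the camera images.
- knob_grip (a point): Grip point on the gear-change knob, on the vertical spindle axis. Black plastic: an upright bar 16 mm thick (point x), 58 mm long (point y), 36 mm tall, on a round boss 42 mm across, 10 mm thick. The bar reaches from 20 mm below this point (boss top) to 16 mm above it. Knob up: the point is 222 mm over the table; home: 204 mm
- shift (a joint): Travel of the knob in m: 0 = up, out of gear (start); grows as it is pushed down; 0.018 = fully home on its end stop. A push of about 1 N moves it down, some 4 N lifts it; it stays where it is left. Its stem is keyed to the spindle: turning the knob turns the spindle. Somewhere between 0.004 and 0.010 its teeth meet the low gear's tip on tip and it goes on only where teeth face gaps
- spindle (a joint): Angle in rad of the spindle with handwheel and knob, positive clockwise from above; slight friction (0.04 N m)
- wheel (a point): Top of the handwheel's hub on the spindle axis, 172 mm over the table. Dark steel disc 130 mm across under the knob, hub 48 mm across. Nothing taller than the knob stands within 120 mm of the axis; the hopper's rim, 278 mm over the table, begins 133 mm away
- rotor (a joint): Angle in rad of the feed rotor (steel hub with three blades in the hopper's throat), 0 at the start, positive clockwise from above. Geared one to one, same sense, to the low gear: it turns with the spindle only when the teeth are in mesh (play about 0.15 rad). Resists with about 0.06 N m
- dogs: Toothed steel sleeve at the foot of the knob's stem, hidden in the gearbox; moves and turns with the knob. Origin on the axis at the tips of its teeth. Its four teeth mesh with the low gear's. More than 15 N on them damages them
- clutch (a point): Point on the spindle axis where, roughly, the hidden teeth meet, 111 mm over the table. The low gear's ring has 8 teeth (pitch 45 degrees; play in a gap about 9 degrees), angle and exact height unknown. A 3 N/mm spring backs it (8 mm). Pressed tip on tip over about 10 N it is dragged round and no gap is found; under light load it springs up into a gap and the push drops away
- machine: The spice mill, fixed, light-grey enamel, 0.61 m long. Origin on the table under the spindle axis; z up; +y to the grinding head (steel hopper, axis 215 mm from the spindle), -y to the motor; -x is the operator's side with the outlet chute. At spindle angle 0 the knob's bar lies along y
- pan: Loose bystander: steel catch pan 110 x 120 x 35 mm under the outlet chute; origin at the centre of its underside
- jar: Loose bystander: glass jar 78 mm across with a domed brass lid, 125 mm tall, beyond the gearbox; origin at the centre of its underside
- scoop: Loose bystander: steel hand scoop 180 mm long, in front of the gearbox; origin at its back wall on the table, x along the blade, handle to -x

How it is judged:
By the outcome, as a careful person would: the job done as asked, in the order asked, and still so for the second after the job is handed in, with the robot touching nothing.
It also fails if it takes over 58 s, if anything falls off the work surface, if the arm or the gripper's body presses on something with over 40 N, if the wrist force passes 120 N, or if a joint passes its speed limit or range.

## Working session

There is one attempt and no reset: what is moved stays moved. The work goes in short steps, Python scripts to look and compute and a shell command to move; the robot and the scene stay as the last step left them, time stands still between calls to the robot, and variables do not carry over. Pictures are saved under pics/ and viewed, and the job is handed in when it is done.

```bash
ls; mkdir -p pics; cat > h.py <<'E'
import numpy as np, cv2
from workcell import sensors, camera, job, find_in, mark_of
def world(p,px,d=None,z=None):
    K=p["mtx"];T=p["pose"]
    r=np.linalg.inv(K)@np.array([px[0],px[1],1.0])
    if z is not None:
        rw=T[:3,:3]@r; d=(z-T[2,3])/rw[2]
    return T[:3,3]+T[:3,:3]@(r*d)
def save(p,n): cv2.imwrite("pics/"+n+".png",cv2.cvtColor(p["color"],cv2.COLOR_RGB2BGR))
E
python3 - <<'E'
from h import *
s=sensors.get_state(); print(s["clock"],s["eef_pos"],s["orientation"],s["ft_force"],s["opening"])
for n,hint in (("top",0),("side",0)):
    p=camera(n); save(p,n+"0"); print(n,p["pose"].round(3).tolist())
    for l,z in (("knob_grip",.222),("wheel",.172),("machine",0),("pan",0),("jar",0),("scoop",0)):
        for m in mark_of(l,p)[:2]: print(l,m["score"],m["pixel"],world(p,m["pixel"],z=z).round(4))
E
```

```text
pics
0.0 [0.27379171 0.56143791 0.23066694] [[ 4.38335313e-01  8.98811279e-01 -6.61487675e-04]
 [ 8.98810630e-01 -4.38335797e-01 -1.08671935e-03]
 [-1.26670933e-03 -1.18204688e-04 -9.99999191e-01]] [0.74402332 0.51420833 0.13546223] 0.08520806070025022
top [[0.011, -0.993, 0.12, 0.445], [-1.0, -0.011, 0.002, 0.051], [-0.0, -0.12, -0.993, 1.141], [0.0, 0.0, 0.0, 1.0]]
knob_grip 0.67 [297.0, 190.6] [0.5819 0.0196 0.222 ]
knob_grip 0.2 [288.7, 264.8] [0.4399 0.0344 0.222 ]
wheel 0.82 [292.8, 189.0] [0.5925 0.0264 0.172 ]
pan 0.92 [208.6, 283.2] [ 0.3939  0.2171 -0.    ]
jar 0.65 [299.3, 138.4] [0.7428 0.0071 0.    ]
jar 0.55 [294.1, 190.5] [0.615  0.0188 0.    ]
scoop 0.77 [285.7, 265.1] [0.4378 0.0373 0.    ]
side [[0.994, -0.067, 0.083, 0.491], [-0.107, -0.651, 0.751, -0.568], [0.004, -0.756, -0.655, 0.68], [0.0, 0.0, 0.0, 1.0]]
knob_grip 0.61 [294.1, 177.8] [0.585  0.0238 0.222 ]
wheel 0.87 [288.0, 203.3] [0.5766 0.0234 0.172 ]
pan 0.69 [191.8, 212.4] [0.4031 0.2149 0.    ]
pan 0.68 [296.0, 178.6] [0.6344 0.3069 0.    ]
jar 0.6 [373.5, 274.2] [0.7355 0.0099 0.    ]
jar 0.5 [208.2, 277.2] [0.4361 0.0337 0.    ]
scoop 0.9 [210.1, 275.9] [0.4396 0.0365 0.    ]
```

View pics/top0.png

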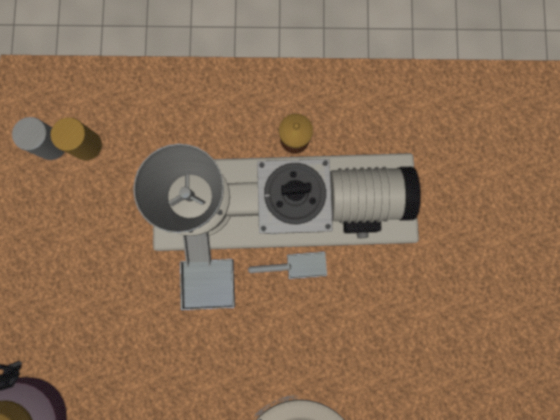

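View pics/side0.png

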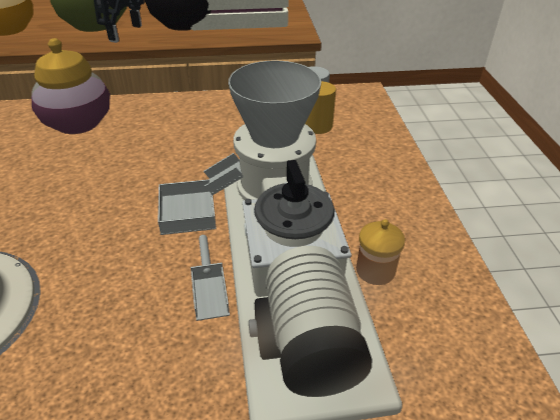

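```bash
python3 - <<'E'
from h import *
p=camera("top")
# point cloud of knob: height near .238 top
K=p["mtx"];d=p["depth"];v,u=np.mgrid[0:420,0:560]
P=np.stack([(u-K[0,2])/K[0,0]*d,(v-K[1,2])/K[1,1]*d,d],-1)@p["pose"][:3,:3].T+p["pose"][:3,3]
c=P[...,:2]-np.array([.583,.022])
r=np.hypot(c[...,0],c[...,1])
for lo,hi,R in ((.228,.25,.06),(.15,.19,.09)):
    m=(P[...,2]>lo)&(P[...,2]<hi)&(r<R)&(d>0)
    q=P[m]; print(m.sum(),q.mean(0),np.median(q[:,2]))
    rc=cv2.minAreaRect((q[:,:2]*1000).astype(np.float32)); print(rc)
    e=np.linalg.eigh(np.cov(q[:,:2].T)); print(e)
im=cv2.resize(p["color"][130:270,200:390],None,fx=4,fy=4,interpolation=cv2.INTER_CUBIC)
cv2.imwrite("pics/topz.png",cv2.cvtColor(im,cv2.COLOR_RGB2BGR))
# machine body axis
m=(P[...,2]>.05)&(P[...,2]<.5)&(d>0)&(np.abs(P[...,0]-.6)<.14)
cv2.imwrite("pics/mask.png",(m*255).astype(np.uint8))
E
```

```text
269 [0.58507248 0.022154   0.23732565] 0.23770191278420405
((586.1177368164062, 22.14146614074707), (16.722923278808594, 57.7927360534668), 6.4876532554626465)
EighResult(eigenvalues=array([2.29745255e-05, 2.75617267e-04]), eigenvectors=array([[-0.99388361, -0.11043268],
       [-0.11043268,  0.99388361]]))
2714 [0.58391858 0.01864294 0.16454032] 0.16445721261660384
((585.165283203125, 9.071533203125), (126.55182647705078, 152.62640380859375), 0.21375621855258942)
EighResult(eigenvalues=array([0.0011322 , 0.00143452]), eigenvectors=array([[-0.99971781, -0.0237551 ],
       [-0.0237551 ,  0.99971781]]))
```

View pics/topz.png

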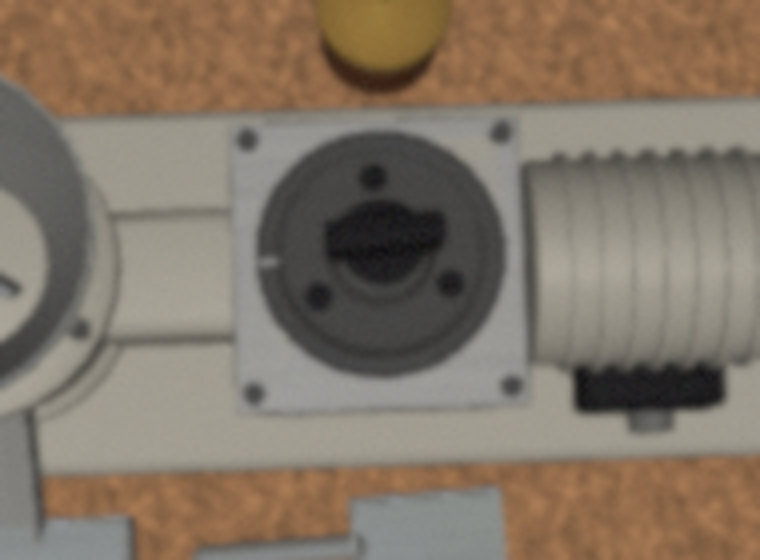

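```bash
python3 -m crank '[0,0,0,0,0,-50,85, 0,0,0,0,0,-50,85, 0,0,9.6,0,0,0,85, 0,0,9.6,0,0,0,85, 0,0,9.6,0,0,0,85, 0,0,9.6,0,0,0,85, 0,0,9.6,0,0,0,85, 0,0,9.6,0,0,0,85]' 25
cat >> h.py <<'E'
def rel(t):
    s=sensors.get_state(); R=np.array(s["orientation"]); e=np.array(s["eef_pos"])
    a=np.degrees(np.arctan2(R[1,0],R[0,0]))
    print("t",round(s["clock"],2),"tcp",e.round(4),"angle",a.round(2),"F",np.round(s["ft_force"],2),"M",np.round(s["torque"],3),"open",round(s["opening"]*1000,1),"j6",np.round(s["joint_pos"][5],1), "move mm",((R.T@(np.array(t)-e))*1000).round(1))
E
python3 -c "
from h import *
rel([.5855,.0222,.33])"
```

```text
clock: 1.75
eef_pos: [0.274, 0.5617, 0.3313]
orientation: [[0.994, 0.106, 0.0], [0.106, -0.994, -0.0], [0.0, 0.0, -1.0]]
ft_force: [0.7, -0.9, -0.7]
opening: 0.0846
t 1.75 tcp [0.274  0.5617 0.3313] angle 6.08 F [ 0.67 -0.88 -0.68] M [0.003 0.017 0.005] open 84.6 j6 52.4 move mm [252.6 569.5   1.3]
```

```bash
python3 -m crank '[0,0,0,21,47.5,0,85, 0,0,0,21,47.5,0,85, 0,0,0,21,47.5,0,85, 0,0,0,21,47.5,0,85, 0,0,0,21,47.5,0,85, 0,0,0,21,47.5,0,85, 0,0,0,21,47.5,0,85, 0,0,0,21,47.5,0,85]' >/dev/null
python3 -m crank '[0,0,0,21,47.5,0,85, 0,0,0,21,47.5,0,85, 0,0,0,21,47.5,0,85, 0,0,0,21,47.5,0,85, 0,0,0,0,0,0,85]'
python3 -c "
from h import *
rel([.5855,.0222,.209])
p=camera('top');save(p,'t1')
p=camera('side');save(p,'s1')"
```

```text
clock: 3.38
eef_pos: [0.5892, 0.0204, 0.3308]
orientation: [[0.994, 0.108, -0.0], [0.108, -0.994, -0.001], [-0.0, 0.001, -1.0]]
ft_force: [0.2, -0.0, -0.5]
opening: 0.085
t 3.38 tcp [0.5892 0.0204 0.3308] angle 6.2 F [ 0.23 -0.02 -0.54] M [ 0.008 -0.004  0.032] open 85.0 j6 -10.0 move mm [ -3.5  -2.2 121.8]
```

View pics/s1.png

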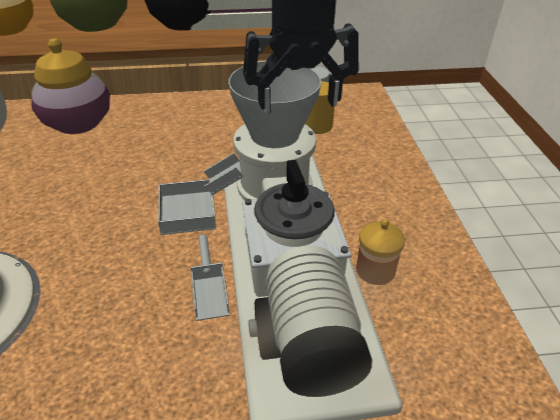

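```bash
python3 -m crank '[0,0,0,-3.5,-2,40,85, 0,0,0,0,0,40,60, 0,0,0,0,0,30,50, 0,0,0,0,0,12,40, 0,0,0,0,0,0,40]' 20
python3 -c "
from h import *
rel([.5855,.0222,.209])
p=camera('side');save(p,'s2')"
```

```text
clock: 4.1
eef_pos: [0.584, 0.0256, 0.2094]
orientation: [[0.994, 0.112, -0.0], [0.112, -0.994, 0.0], [-0.0, -0.0, -1.0]]
ft_force: [0.2, -0.6, 0.3]
opening: 0.0404
t 4.1 tcp [0.584  0.0256 0.2094] angle 6.45 F [ 0.23 -0.63  0.29] M [-0.003  0.017 -0.028] open 40.4 j6 -9.8 move mm [1.1 3.6 0.4]
```

View pics/s2.png

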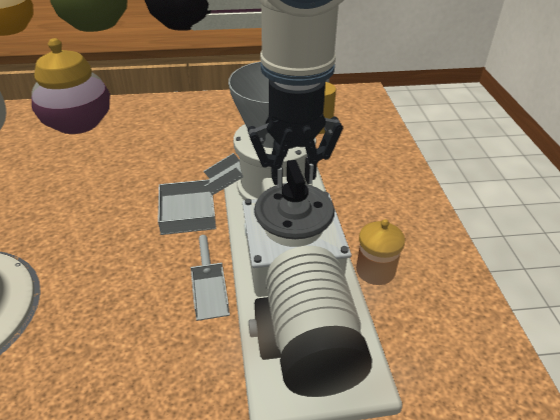

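```bash
python3 -m crank '[0,0,0,1,3,0,40]' >/dev/null; for i in 1 2 3 4; do python3 -m crank '[0,0,0,0,0,0,40]' >/dev/null; python3 -c "
from h import *
rel([.5853,.0223,.209])"; done
```

```text
t 4.4 tcp [0.5861 0.0219 0.2102] angle 6.38 F [-0.2  -0.41  1.17] M [ 0.016  0.046 -0.037] open 39.7 j6 -10.1 move mm [-0.8 -0.5  1.2]
t 4.53 tcp [0.5857 0.022  0.2097] angle 6.39 F [-0.59  0.2   0.47] M [ 0.019  0.022 -0.057] open 40.2 j6 -10.1 move mm [-0.4 -0.3  0.7]
t 4.65 tcp [0.5856 0.0221 0.2094] angle 6.39 F [-0.42  0.53  0.18] M [ 0.028  0.033 -0.007] open 40.2 j6 -10.1 move mm [-0.3 -0.2  0.4]
t 4.78 tcp [0.5856 0.0221 0.2093] angle 6.4 F [ 0.67  0.24 -0.11] M [0.019 0.032 0.058] open 39.8 j6 -10.1 move mm [-0.2 -0.2  0.3]
```

```bash
python3 -m crank '[0,0,0,0,0,0,10, 0,0,0,0,0,0,10, 0,0,0,0,0,0,10, 0,0,0,0,0,0,10, 0,0,0,0,0,0,10]' 25 >/dev/null;  python3 -c "
from h import *
rel([.5853,.0223,.209])"; for i in 1 2 3; do python3 -m crank '[0,0,0,0,0,0,10]' >/dev/null; python3 -c "
from h import *
rel([.5853,.0223,.209])"; done
```

```text
t 5.4 tcp [0.5858 0.0221 0.2093] angle 6.4 F [ 4.05  1.67 -2.53] M [ 0.193 -0.554 -0.005] open 15.4 j6 -10.1 move mm [-0.5 -0.2  0.3]
t 5.53 tcp [0.5858 0.0221 0.2093] angle 6.4 F [ 4.86  0.69 -1.34] M [ 0.155 -0.7    0.036] open 15.5 j6 -10.1 move mm [-0.5 -0.2  0.3]
t 5.65 tcp [0.5858 0.0221 0.2093] angle 6.4 F [ 5.21  0.98 -2.49] M [ 0.197 -0.719  0.016] open 15.6 j6 -10.1 move mm [-0.5 -0.2  0.3]
t 5.78 tcp [0.5858 0.0221 0.2093] angle 6.4 F [ 5.56  1.47 -2.81] M [ 0.192 -0.684 -0.009] open 15.5 j6 -10.1 move mm [-0.5 -0.2  0.3]
```

```bash
T="python3 -c 'from h import *;rel([.5858,.0221,.2093])'"
python3 -m crank '[0,0,0,0.4,0,0.7,10, 0,0,0,0.4,0,0.8,10, 0,0,0,0,0,0.8,10, 0,0,0,0,0,0.7,10, 0,0,0,0,0,0,10]' >/dev/null; eval $T
python3 -m crank '[0,0,0,0,0,0.5,10, 0,0,0,0,0,0,10]' >/dev/null; eval $T
python3 -m crank '[0,0,0,0,0,0.5,10, 0,0,0,0,0,0,10]' >/dev/null; eval $T
```

```text
t 6.4 tcp [0.5859 0.0222 0.206 ] angle 6.4 F [-2.04 -0.72 -0.6 ] M [-0.086  0.608  0.049] open 15.8 j6 -10.1 move mm [-0.1  0.1 -3.3]
t 6.65 tcp [0.5859 0.0222 0.2056] angle 6.4 F [-4.54 -0.47 -0.47] M [-0.171  0.915  0.046] open 15.8 j6 -10.1 move mm [-0.1  0.1 -3.7]
t 6.9 tcp [0.5859 0.0222 0.2051] angle 6.4 F [-5.33 -1.26  1.09] M [-0.15   1.01   0.044] open 15.7 j6 -10.1 move mm [-0.2  0.1 -4.2]
```

```bash
T="python3 -c 'from h import *;rel([.5858,.0221,.2093])'"
python3 -m crank '[0,0,0,-0.4,0,0.3,10, 0,0,0,0,0,0,10]' >/dev/null; eval $T
python3 -m crank '[0,0,0,0,0,0.5,10, 0,0,0,0,0,0,10]' >/dev/null; eval $T
python3 -m crank '[0,0,0,0,0,0.5,10, 0,0,0,0,0,0,10]' >/dev/null; eval $T
python3 -m crank '[0,0,0,0,0,0.5,10, 0,0,0,0,0,0,10]' >/dev/null; eval $T
```

```text
t 7.15 tcp [0.5859 0.0221 0.205 ] angle 6.4 F [-3.96 -0.61  0.61] M [-0.053  0.82   0.03 ] open 15.2 j6 -10.1 move mm [-0.1  0.  -4.3]
t 7.4 tcp [0.586  0.0222 0.2044] angle 6.4 F [-4.   -0.37  0.62] M [-0.082  0.823  0.025] open 15.7 j6 -10.1 move mm [-0.2  0.  -4.9]
t 7.65 tcp [0.5859 0.0222 0.2039] angle 6.4 F [-4.86 -0.06 -0.11] M [-0.089  0.837  0.052] open 15.6 j6 -10.1 move mm [-0.1  0.1 -5.4]
t 7.9 tcp [0.5859 0.0222 0.2034] angle 6.4 F [-4.26  0.33 -0.25] M [-0.052  0.785  0.024] open 15.4 j6 -10.1 move mm [-0.2  0.1 -5.9]
```

```bash
T="python3 -c 'from h import *;rel([.5858,.0221,.2093])'"
python3 -m crank '[0,0,0,-0.4,0,0.5,10, 0,0,0,0,0,0,10]' >/dev/null; eval $T
python3 -m crank '[0,0,0,0,0,0.5,10, 0,0,0,0,0,0,10]' >/dev/null; eval $T
python3 -m crank '[0,0,0,0,0,0.5,10, 0,0,0,0,0,0,10]' >/dev/null; eval $T
```

```text
t 8.15 tcp [0.5859 0.0222 0.203 ] angle 6.4 F [-1.33  0.48 -0.9 ] M [0.065 0.43  0.068] open 15.6 j6 -10.1 move mm [-0.1  0.1 -6.3]
t 8.4 tcp [0.5859 0.0221 0.2026] angle 6.4 F [0.27 1.18 0.75] M [0.158 0.194 0.086] open 15.5 j6 -10.1 move mm [-0.1  0.  -6.7]
t 8.65 tcp [0.5859 0.0221 0.202 ] angle 6.4 F [1.54 0.91 0.44] M [ 0.179 -0.076  0.01 ] open 15.9 j6 -10.1 move mm [-0.1  0.  -7.3]
```

```bash
T="python3 -c 'from h import *;rel([.5858,.0221,.2093])'"
python3 -m crank '[0,0,0,0,0,0.5,10, 0,0,0,0,0,0,10]' >/dev/null; eval $T
python3 -m crank '[0,0,0,0,0,0.5,10, 0,0,0,0,0,0,10]' >/dev/null; eval $T
python3 -m crank '[0,0,0,0,0,0.5,10, 0,0,0,0,0,0,10]' >/dev/null; eval $T
```

```text
t 8.9 tcp [0.5858 0.0221 0.2015] angle 6.4 F [ 2.24  1.21 -0.33] M [ 0.249 -0.264 -0.011] open 15.3 j6 -10.1 move mm [-0.   0.  -7.8]
t 9.15 tcp [0.5858 0.0221 0.201 ] angle 6.4 F [3.5  1.99 0.24] M [ 0.325 -0.492  0.037] open 15.7 j6 -10.1 move mm [-0.   0.  -8.3]
t 9.4 tcp [0.5858 0.0222 0.2005] angle 6.4 F [ 4.82  2.5  -0.29] M [ 0.336 -0.645 -0.006] open 15.8 j6 -10.1 move mm [ 0.   0.1 -8.8]
```

```bash
T="python3 -c 'from h import *;rel([.5858,.0221,.2093])'"
python3 -c "
from h import *
p=camera('side');im=cv2.resize(p['color'][110:260,210:380],None,fx=4,fy=4,interpolation=cv2.INTER_CUBIC);cv2.imwrite('pics/s3.png',im[:,:,::-1])"
python3 -m crank '[0,0,0,0.3,0,0.4,10, 0,0,0,0,0,0,10]' >/dev/null; eval $T
python3 -m crank '[0,0,0,0,0,0.4,10, 0,0,0,0,0,0,10]' >/dev/null; eval $T
```

```text
t 9.7 tcp [0.5858 0.0221 0.2001] angle 6.4 F [2.9  2.08 0.89] M [ 0.288 -0.32   0.03 ] open 15.8 j6 -10.1 move mm [-0.   0.  -9.2]
t 9.95 tcp [0.5858 0.0221 0.1997] angle 6.4 F [2.45 1.75 3.96] M [ 0.256 -0.288  0.007] open 15.5 j6 -10.1 move mm [-0.   0.  -9.6]
```

View pics/s3.png

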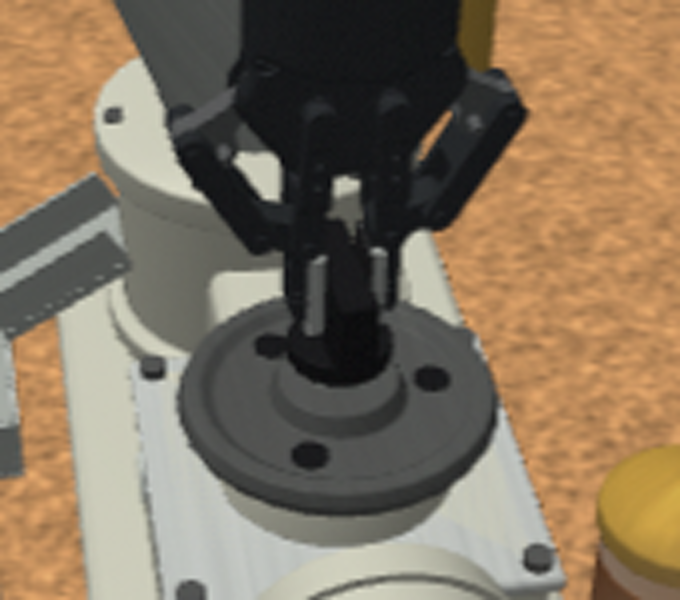

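```bash
T="python3 -c 'from h import *;rel([.5858,.0221,.2093])'"
python3 -m crank '[0,0,0,0,0,0.3,10, 0,0,0,0,0,0,10]' >/dev/null; eval $T
python3 -m crank '[0,0,2.5,0,0,0,10, 0,0,2.5,0,0,0,10, 0,0,0,0,0,0,10]' >/dev/null; eval $T
```

```text
t 10.2 tcp [0.5858 0.0221 0.1994] angle 6.4 F [1.83 1.16 5.49] M [ 0.259 -0.149  0.069] open 15.2 j6 -10.1 move mm [-0.   0.  -9.9]
t 10.57 tcp [0.5859 0.0222 0.1994] angle 1.41 F [2.81 2.05 5.11] M [ 0.247 -0.245 -0.058] open 15.6 j6 -5.1 move mm [-0.1  0.1 -9.9]
```

```bash
T="python3 -c 'from h import *;rel([.5858,.0221,.2093])'"
for i in 1 2; do python3 -m crank '[0,0,2.5,0,0,0,10, 0,0,2.5,0,0,0,10, 0,0,0,0,0,0,10]' >/dev/null; eval $T; done
```

```text
t 10.95 tcp [0.586  0.0221 0.1994] angle -3.54 F [3.33 2.82 4.69] M [ 0.285 -0.31  -0.049] open 15.5 j6 -0.1 move mm [-0.2  0.1 -9.9]
t 11.32 tcp [0.5861 0.0221 0.1994] angle -8.51 F [3.75 2.82 3.49] M [ 0.291 -0.509 -0.106] open 15.4 j6 4.8 move mm [-0.3  0.1 -9.9]
```

```bash
T="python3 -c 'from h import *;rel([.5858,.0221,.2093])'"
for i in 1 2; do python3 -m crank '[0,0,2.5,0,0,0,10, 0,0,2.5,0,0,0,10, 0,0,0,0,0,0,10]' >/dev/null; eval $T; done
python3 -c "
from h import *
p=camera('top');save(p,'t4')"
```

```text
t 11.7 tcp [0.5862 0.0221 0.1994] angle -13.51 F [4.86 0.78 3.16] M [ 0.32  -0.65  -0.114] open 15.4 j6 9.8 move mm [-0.3  0.1 -9.9]
t 12.07 tcp [0.5863 0.0221 0.1994] angle -18.51 F [5.77 2.29 2.67] M [ 0.324 -0.7    0.012] open 15.6 j6 14.8 move mm [-0.4  0.2 -9.9]
```

View pics/t4.png

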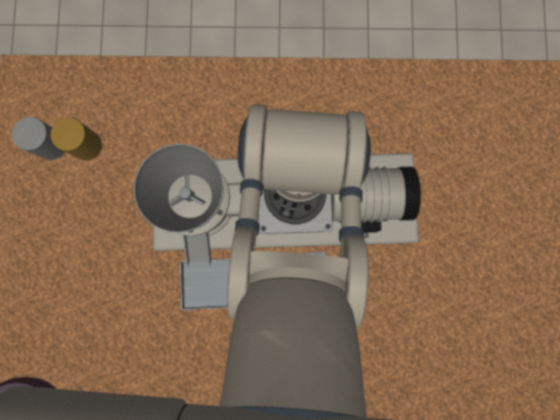

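```bash
T="python3 -c 'from h import *;rel([.5858,.0221,.2093])'"
python3 -m crank '[0,0,0,0.4,-0.1,0.4,10, 0,0,0,0,0,0,10]' >/dev/null; eval $T
for i in 1 2; do python3 -m crank '[0,0,2.5,0,0,0,10, 0,0,2.5,0,0,0,10, 0,0,0,0,0,0,10]' >/dev/null; eval $T; done
```

```text
t 12.38 tcp [0.5863 0.0221 0.199 ] angle -18.51 F [2.61 2.04 4.87] M [ 0.304 -0.342 -0.016] open 15.2 j6 14.8 move mm [ -0.5   0.2 -10.3]
t 12.75 tcp [0.5863 0.0221 0.1989] angle -23.54 F [4.07 1.19 0.9 ] M [ 0.346 -0.692 -0.043] open 15.3 j6 19.9 move mm [ -0.5   0.2 -10.4]
t 13.12 tcp [0.5864 0.0221 0.1988] angle -28.53 F [ 4.81  1.18 -0.05] M [ 0.264 -0.798 -0.048] open 15.7 j6 24.9 move mm [ -0.6   0.3 -10.5]
```

```bash
T="python3 -c 'from h import *;rel([.5858,.0221,.2093])'"
for i in 1 2; do python3 -m crank '[0,0,0,0.15,0,0.5,10, 0,0,0,0,0,0,10]' >/dev/null; eval $T; done
```

```text
t 13.38 tcp [0.5864 0.022  0.1983] angle -28.54 F [4.93 0.82 0.03] M [ 0.28  -0.73   0.017] open 15.7 j6 24.9 move mm [ -0.6   0.2 -11. ]
t 13.62 tcp [0.5865 0.022  0.1978] angle -28.57 F [ 4.63  2.76 -1.28] M [ 0.506 -0.621 -0.008] open 15.9 j6 24.9 move mm [ -0.6   0.2 -11.5]
```

```bash
T="python3 -c 'from h import *;rel([.5858,.0221,.2093])'"
python3 -m crank '[0,0,-1,0.3,-0.2,0.5,10, 0,0,1,0,0,0.5,10, 0,0,0,0,0,0,10]' >/dev/null; eval $T
for i in 1 2 3; do python3 -m crank '[0,0,-1,0.1,0,0.5,10, 0,0,1,0,0,0.5,10, 0,0,0,0,0,0,10]' >/dev/null; eval $T; done
```

```text
t 14.0 tcp [0.5865 0.022  0.1967] angle -28.63 F [ 0.35  2.73 -1.87] M [0.459 0.044 0.012] open 15.6 j6 25.0 move mm [ -0.6   0.3 -12.6]
t 14.38 tcp [0.5865 0.022  0.1957] angle -28.63 F [-2.95  2.58 -0.3 ] M [ 0.524  0.637 -0.069] open 15.2 j6 25.0 move mm [ -0.7   0.3 -13.6]
t 14.75 tcp [0.5866 0.022  0.1948] angle -28.6 F [-4.4   2.52  0.38] M [ 0.593  0.851 -0.129] open 15.4 j6 24.9 move mm [ -0.7   0.3 -14.5]
t 15.12 tcp [0.5866 0.022  0.1937] angle -28.6 F [-4.35  4.86 -0.06] M [ 0.631  0.886 -0.041] open 15.6 j6 24.9 move mm [ -0.7   0.3 -15.6]
```

```bash
T="python3 -c 'from h import *;rel([.5858,.0221,.2093])'"
python3 -m crank '[0,0,0,-0.3,-0.2,0.5,10, 0,0,0,0,0,0.5,10, 0,0,0,0,0,0,10]' >/dev/null; eval $T
for i in 1 2 3; do python3 -m crank '[0,0,0,0,0,0.5,10, 0,0,0,0,0,0,10]' >/dev/null; eval $T; done
```

```text
t 15.5 tcp [0.5866 0.0221 0.1928] angle -28.59 F [-4.48  1.51 -0.38] M [ 0.235  0.941 -0.043] open 15.3 j6 24.9 move mm [ -0.7   0.4 -16.5]
t 15.75 tcp [0.5866 0.0221 0.1922] angle -28.59 F [-4.03  0.83  0.47] M [ 0.262  0.878 -0.07 ] open 15.5 j6 24.9 move mm [ -0.7   0.3 -17. ]
t 16.0 tcp [0.5866 0.0221 0.1918] angle -28.59 F [-4.16 -0.16 -0.31] M [ 0.251  0.896 -0.052] open 15.6 j6 24.9 move mm [ -0.7   0.3 -17.5]
t 16.25 tcp [0.5866 0.022  0.1913] angle -28.59 F [-6.29  0.4   2.65] M [ 0.28   0.993 -0.048] open 15.5 j6 24.9 move mm [ -0.7   0.3 -18. ]
```

```bash
T="python3 -c 'from h import *;rel([.5858,.0221,.2093])'"
python3 -m crank '[0,0,0,-0.3,0,0.3,10, 0,0,0,0,0,0,10]' >/dev/null; eval $T
python3 -m crank '[0,0,0,0,0,0.3,10, 0,0,0,0,0,0,10]' >/dev/null; eval $T
python3 - <<'E'
from h import *
p=camera('top'); save(p,'t5')
a=cv2.imread('pics/top0.png')[165:225,150:230]; b=cv2.imread('pics/t5.png')[165:225,150:230]
cv2.imwrite('pics/rot5.png',cv2.resize(np.hstack([a,b]),None,fx=5,fy=5,interpolation=cv2.INTER_CUBIC))
E
```

```text
t 16.5 tcp [0.5866 0.0221 0.1914] angle -28.59 F [-5.6  -0.11  4.66] M [ 0.1    1.    -0.034] open 15.5 j6 24.9 move mm [ -0.7   0.4 -17.9]
t 16.75 tcp [0.5866 0.0221 0.1913] angle -28.6 F [-6.6   0.34  8.35] M [ 0.137  1.256 -0.01 ] open 15.4 j6 24.9 move mm [ -0.7   0.3 -18. ]
```

View pics/rot5.png

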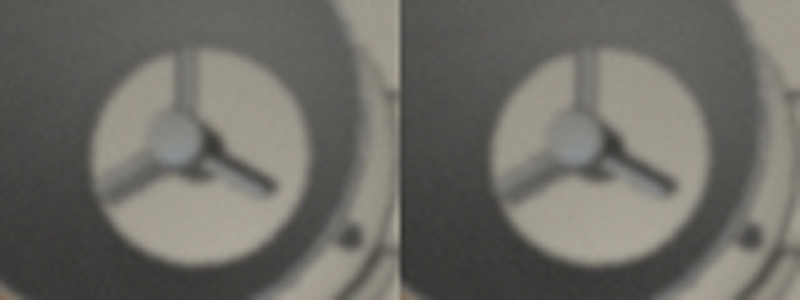

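```bash
T="python3 -c 'from h import *;rel([.5858,.0221,.2093])'"
python3 -m crank '[0,0,0,-0.3,0.2,-0.2,10, 0,0,4,0,0,0,10, 0,0,4,0,0,0,10, 0,0,4,0,0,0,10, 0,0,4,0,0,0,10, 0,0,4,0,0,0,10]' >/dev/null; eval $T
python3 -m crank '[0,0,5,0,0,0,10, 0,0,5,0,0,0,10]' >/dev/null; eval $T
```

```text
t 17.55 tcp [0.5868 0.0219 0.1914] angle -48.72 F [-2.91 -1.47  3.12] M [-0.139  0.524  0.088] open 15.0 j6 45.1 move mm [ -0.8   0.6 -17.9]
t 17.8 tcp [0.5869 0.0218 0.1914] angle -58.76 F [-0.25 -3.54  2.92] M [-0.253  0.362  0.107] open 15.4 j6 55.1 move mm [ -0.8   0.8 -17.9]
```

```bash
T="python3 -c 'from h import *;rel([.5858,.0221,.2093])'"
python3 -m crank '[0,0,5,0,0,0,10, 0,0,5,0,0,0,10, 0,0,5,0,0,0,10, 0,0,5,0,0,0,10, 0,0,5,0,0,0,10, 0,0,5,0,0,0,10]' >/dev/null; eval $T
python3 -m crank '[0,0,5,0,0,0,10, 0,0,5,0,0,0,10, 0,0,5,0,0,0,10, 0,0,5,0,0,0,10, 0,0,5,0,0,0,10, 0,0,5,0,0,0,10, 0,0,0,0,0,0,10]' >/dev/null; eval $T
python3 - <<'E'
from h import *
p=camera('top'); save(p,'t6')
a=cv2.imread('pics/top0.png')[165:225,150:230]; b=cv2.imread('pics/t6.png')[165:225,150:230]
cv2.imwrite('pics/rot6.png',cv2.resize(np.hstack([a,b]),None,fx=5,fy=5,interpolation=cv2.INTER_CUBIC))
E
```

```text
t 18.55 tcp [0.5871 0.0213 0.1914] angle -88.76 F [-0.52 -6.19  1.56] M [-0.886  0.16   0.104] open 15.3 j6 85.1 move mm [ -0.8   1.3 -17.9]
t 19.43 tcp [0.587  0.0208 0.1913] angle -118.69 F [-1.4  -9.8   2.59] M [-1.454  0.257 -0.005] open 15.6 j6 115.0 move mm [ -0.5   1.6 -18. ]
```

View pics/rot6.png

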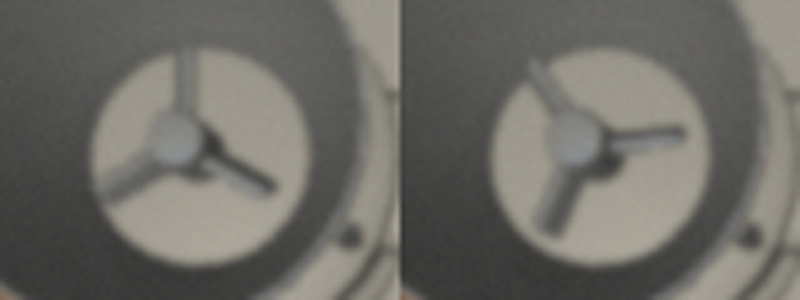

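View pics/t6.png

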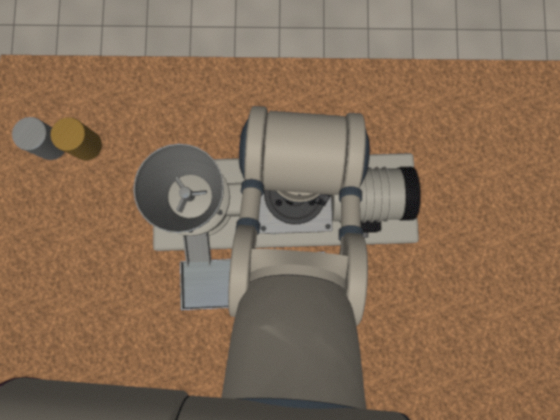

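```bash
T="python3 -c 'from h import *;rel([.5858,.0221,.2093])'"
python3 -m crank '[0,0,0,0.4,-0.2,0,10, 0,0,0,0.3,-0.1,0,10, 0,0,0,0,0,0,10]' >/dev/null; eval $T
python3 -m crank '[0,0,0,0,0,0,10, 0,0,0,0,0,0,10]' 20 >/dev/null; eval $T
```

```text
t 19.85 tcp [0.587  0.0208 0.1914] angle -118.61 F [ 0.97 -6.28  1.7 ] M [-0.94  -0.021  0.004] open 15.6 j6 114.9 move mm [ -0.6   1.6 -17.9]
t 20.1 tcp [0.587  0.0208 0.1914] angle -118.6 F [ 0.23 -7.67  2.26] M [-0.923 -0.035 -0.075] open 15.8 j6 114.9 move mm [ -0.6   1.6 -17.9]
```

```bash
T="python3 -c 'from h import *;rel([.5858,.0221,.2093])'"
python3 -m crank '[0,0,0,0.5,0,0,10, 0,0,0,0,0,0,10, 0,0,0,0,0,0,10]' >/dev/null; eval $T
python3 -m crank '[0,0,0,0,0,0,45, 0,0,0,0,0,0,45, 0,0,0,0,0,0,45, 0,0,0,0,0,0,45, 0,0,0,0,0,0,45]' >/dev/null; eval $T
```

```text
t 20.48 tcp [0.587  0.0208 0.1914] angle -118.6 F [ 3.18 -4.92  1.45] M [-0.613 -0.538 -0.037] open 15.5 j6 114.8 move mm [ -0.6   1.6 -17.9]
t 21.1 tcp [0.586  0.0211 0.1911] angle -118.6 F [0.47 0.4  0.1 ] M [ 0.023 -0.022 -0.033] open 44.7 j6 114.8 move mm [ -0.7   0.7 -18.2]
```

Released with no contact force. Now retreat straight up, then back aside to clear the view.

```bash
T="python3 -c 'from h import *;rel([.5858,.0221,.2093])'"
python3 -m crank '[0,0,0,0,0,-20,45, 0,0,0,0,0,-30,50, 0,0,0,0,0,-45,50, 0,0,0,0,0,-50,50, 0,0,0,0,0,0,50]' >/dev/null; eval $T
python3 - <<'E'
from h import *
s=camera('side'); save(s,'s7')
for l,z in (("knob_grip",.204),("pan",0),("jar",0),("scoop",0)):
    for m in mark_of(l,s)[:2]: print(l,m["score"],m["pixel"],world(s,m["pixel"],z=z).round(4))
R=np.array(sensors.get_state()["orientation"]); print("dir to -x -y in tool mm", R.T@np.array([-150,300,30]))
E
```

```text
t 21.73 tcp [0.5876 0.021  0.34  ] angle -118.6 F [-0.23  0.98 -0.69] M [0.027 0.005 0.044] open 50.3 j6 114.8 move mm [  0.3   2.9 130.7]
knob_grip 0.83 [296.1, 188.5] [0.5881 0.0198 0.204 ]
pan 0.58 [189.7, 210.8] [0.3986 0.2204 0.    ]
jar 0.9 [371.8, 269.2] [0.7355 0.0221 0.    ]
scoop 0.89 [209.9, 276.3] [0.4392 0.0356 0.    ]
dir to -x -y in tool mm [-191.56762337  275.36004652  -29.6427134 ]
```

View pics/s7.png

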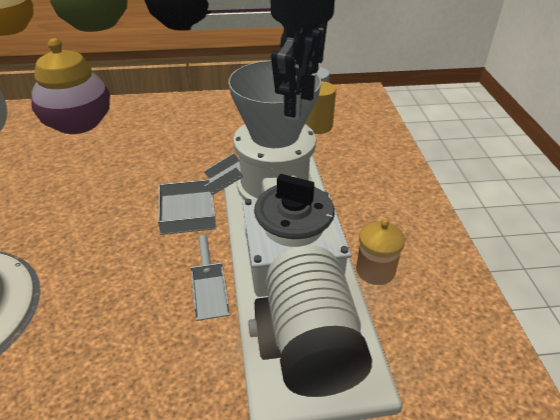

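```bash
python3 - <<'E'
from h import *
for i in range(2):
    p=camera('side')
    K=p["mtx"];d=p["depth"];v,u=np.mgrid[0:420,0:560]
    P=np.stack([(u-K[0,2])/K[0,0]*d,(v-K[1,2])/K[1,1]*d,d],-1)@p["pose"][:3,:3].T+p["pose"][:3,3]
    m=(np.hypot(P[...,0]-.586,P[...,1]-.022)<.045)&(P[...,2]>.19)&(P[...,2]<.26)&(d>0)
    q=P[m]; print(m.sum(),np.percentile(q[:,2],[50,90,95,99,100]).round(4))
    b=q[q[:,2]>.2]; e=np.linalg.eigh(np.cov(b[:,:2].T))[1][:,1]; print(b.mean(0),np.degrees(np.arctan2(e[1],e[0])))
    h=(np.hypot(P[...,0]-.586,P[...,1]-.022)<.06)&(np.hypot(P[...,0]-.586,P[...,1]-.022)>.05)&(d>0)&(P[...,2]>.12)
    print(np.median(P[h][:,2]))
p=camera('top')
b=cv2.cvtColor(p["color"],cv2.COLOR_RGB2BGR); cv2.imwrite('pics/t7.png',b)
E
```

```text
794 [0.2111 0.221  0.2215 0.222  0.2229]
[0.58588252 0.01522808 0.21399298] 152.44078056470445
0.16714632871942497
789 [0.2115 0.221  0.2215 0.2222 0.2225]
[0.5859684  0.01516865 0.2140117 ] 152.17845399549964
0.16717575734156487
```

View pics/t7.png

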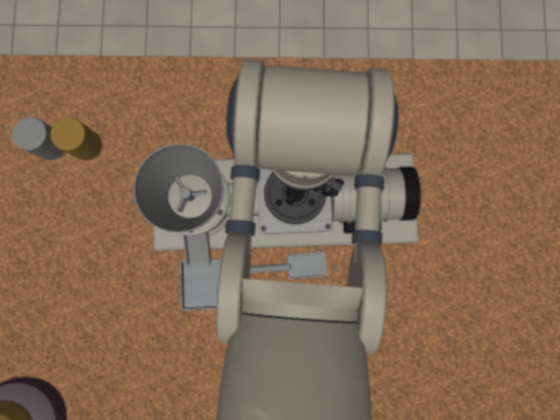

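```bash
python3 - <<'E'
from h import *
for n in ('side','top'):
    p=camera(n)
    K=p["mtx"];d=p["depth"];v,u=np.mgrid[0:420,0:560]
    P=np.stack([(u-K[0,2])/K[0,0]*d,(v-K[1,2])/K[1,1]*d,d],-1)@p["pose"][:3,:3].T+p["pose"][:3,3]
    r=np.hypot(P[...,0]-.586,P[...,1]-.022)
    q=P[(r<.03)&(P[...,2]>.19)&(P[...,2]<.26)&(d>0)]
    print(n,len(q),np.histogram(q[:,2],np.arange(.19,.235,.003)))
    for a,b in ((.026,.04),(.05,.056),(.058,.064)):
        h=(r>a)&(r<b)&(d>0)&(P[...,2]>.14)&(P[...,2]<.185)
        print(a,b,h.sum(),np.median(P[h][:,2]) if h.any() else 0)
    t=(d>0)&(np.abs(P[...,2])<.01); print('table',np.median(P[t][:,2]))
E
```

```text
side 756 (array([ 51,  42,  64,  49,  50,  56,  53,  55,  58, 111, 167,   0,   0,
         0]), array([0.19 , 0.193, 0.196, 0.199, 0.202, 0.205, 0.208, 0.211, 0.214,
       0.217, 0.22 , 0.223, 0.226, 0.229, 0.232]))
0.026 0.04 620 0.16425032784122756
0.05 0.056 367 0.16635595509139145
0.058 0.064 560 0.1671589347526269
table 0.0008341176513161352
top 141 (array([ 1,  2,  3,  2,  4,  1,  2,  1, 13, 65, 44,  3,  0,  0]), array([0.19 , 0.193, 0.196, 0.199, 0.202, 0.205, 0.208, 0.211, 0.214,
       0.217, 0.22 , 0.223, 0.226, 0.229, 0.232]))
0.026 0.04 434 0.16339756291253454
0.05 0.056 289 0.1658024505579032
0.058 0.064 343 0.16616784021807318
table 0.0001510748480206825
```

```bash
python3 -c "
from h import *
job.hand_in(); rel([0,0,0])"
```

```text
the job is handed in; nothing more can be done
the job is handed in; nothing more can be done
```

The mill is in low gear with the knob home, and the spindle has been turned about a quarter turn clockwise. I handed the job in at about 22 s of the 58 s allowed.

- **Meshing:** I eased the knob down in small steps until the teeth met at about 9.5 mm, with never more than about 5.5 N on them. I then turned the spindle slowly clockwise under that light load. It took one sweep with only ±1° of to-and-fro afterwards, because the push dropped away after roughly 25–30° and the teeth were in.
- **Home:** The knob went on down freely to a firm stop at 18.0 mm, pressed to about 8 N there. The hopper pictures before and after meshing showed the rotor still at its starting angle.
- **Quarter turn:** With the knob held home, I turned the spindle 90° clockwise. The rotor turned with it, by about 85° judged by eye from the top picture.
- **Letting go:** The wrist force was near zero once the fingers opened, and I lifted the arm about 150 mm clear.

**Last checks:**
- **Knob height:** In the top camera the bar's top had dropped from 237.7 mm to about 220 mm, which matches home. The side camera read about 1 mm higher, within its 2 mm calibration.
- **Bystanders:** The pan and scoop were found within about 6 mm of their first positions. The jar's mark shifted about 12 mm in y between the two side pictures, but it looks unmoved in them and the arm never came near it, so I take that as an error of the network.

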